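Close the connector clamp with its loose crank

ROBOT

A 6-joint arm with a two-finger parallel gripper is mounted at the origin on the work surface. World frame = base frame: x ahead of the robot, y to its left, z up, the work surface at z = 0. Lengths are in m, angles in degrees, forces in N, time in s.
With the tool pointing down it reaches from about 0.3 to 0.75 m from the base axis. Payload 8.5 kg.
Tool frame: the origin (TCP) lies on the centre line of the jaws, within the pads' length; the fingertips stand 19 mm ahead of it and the grasp point (between the pads) is the TCP; z points along the fingers, x is the direction in which the jaws open and shut, and the axes are right-handed (so a half turn about z gives the same grasp; the last joint's range is limited). The gripper opens to 85 mm and grips with 20 to 120 N. Pads are 22 mm wide; open, the fingers measure 114 mm over their backs; the gripper's body (76 mm by 85 mm) begins 54 mm behind the grasp point. The pads swing forward as they close: fully open they stand 13 mm farther back than shut.
Start: joints at [-84.7, 21.807, 74.336, -0, 83.858, -12.336], TCP at [0.167, -0.524, 0.25] pointing down, gripper open.
Joint ranges: [-178.18, 178.18], [-50.72, 133.34], [12.68, 142.11], [-81.47, 261.47], [9.98, 163.14], [-165.26, 165.26]. Speed limits (degrees/s): [136.94, 136.94, 180, 180, 180, 180].

INTERFACE

Orientations are given as a 3x3 rotation matrix whose columns are the frame's x, y, z axes.
In Python, from rig import env, cams, order gives the robot as it stands.
- The arm moves only by the tool step_arm, never from a script. Its argument "steps" is a list of rows, each an object with "xyz": the shift along the tool's x, y, z normalised to -1 to 1, where 1 is 0.04 m, a list of three; "turn": the turn, a rotation vector about the tool's x, y, z normalised to -1 to 1, where 1 is 0.08 rad, a list of three; "gripper": the gripper command: -1 is shut, 1 is fully open, values between are in proportion. A call has 1 to 20 rows; each row shifts and turns the commanded pose from where the row before left it, along the tool's axes as they then stand; what a row does not reach is not made up. A row lasts 1/12 s, in which the tool goes at most 41.7 mm and 7.16 degrees, less where a joint would pass 70% of its speed; a pose out of reach is approached as far as the arm can. A call with a number of a shift or a turn outside -1 to 1 is refused whole. A call with a gripper value outside its range is refused whole. The fingers move at their own pace and stop on an object; "squeeze" is the grip in N (left out, the last holds). Time passes only in rows, so rows that do not move let the fingers close. It gives the time, the measured TCP pose, the force and the opening at its end, in the units of the state.
- env.observe(): the state, without advancing time (a new reading comes with each control period).
- cams.get_image(name): name is "side" or "top" or "wrist"; returns (picture, depth): 420x560x3 uint8, red, green, blue; 420x560 float32, m along the optical axis (not along the pixel's ray), 0 where there is no reading.
- cams.camera_info(name): a dict with "fx", "fy", "cx", "cy" (pixels), "extrinsics" (4x4, takes a point from camera to world coordinates). Camera axes: x right, y down, z forward; pixel columns grow to the right and rows downward; lengths in m; the calibration is good to about 2 mm. The wrist camera is an equidistant fisheye: a pixel r from the principal point sees the ray r / f radians off the axis. A picture is of the moment at which its call begins: read the wrist's pose just before it. camera_info takes no time and is no camera call; for the wrist camera it gives the pose at the moment of the call.
- order.close_job(): hands the job in, once; it reports no verdict.
The state is a dict: "time_s": time; "q": joint angles; "qvel": joint speeds; "joint_efforts": joint torques, N m; "position": TCP position; "tool_rot": TCP orientation; "ft_force": force on the tool from outside, world axes, zero at the start; "wrist_torque": the same for the moment, N m; "grip_width": finger opening in m.
Only numpy, scipy, OpenCV 4.12 (cv2) and the standard library are available. Lean on these libraries where they do the work, as an engineer would, in place of code of your own. Each camera call takes 0.05 s, during which the arm holds its last target. There are 200 camera calls.

TASK

Close the connector clamp on the bench: pick up the orange crank with the slotted foot, lower it upright into the round well of the grey clamp so that its slot drops fully over the orange drive bar at the bottom, then turn it clockwise (seen from above) until it comes up against the stop. Let go and leave the crank standing seated in the well; leave the blue crank alone.

Things in the scene. Friction and masses are not known exactly. Their poses are not given: they have to be found in the camera images.
- crank: Orange crank, 0.3 kg, standing loose, 122 mm tall. Origin: centre of its underside, z up. Foot 40 (x) x 48 (y) x 30 high; slot in underside along x, 28 wide, 20 deep. 16 mm shaft, then orange grip block on the axis, 36 (x) x 22 (y), 77 to 113 above origin: grip across y. Arm 14 wide along +x, 80 to 90 high, with an orange knob 20 wide, 67 from the axis. Slot fits the bar either way round.
- plain_crank: The wrong crank, to be left where it stands: same shape, size and frame as the orange one, but blue, and its foot is a solid round of 48 mm diameter without a slot.
- drive_eye (a point): Centre of the floor of the 84 mm round well in the grey clamp; turns with the drive. z up, x along the orange bar on the floor (48 long, 8 thick, 14 high). Rim 30 above this point, 58 above the bench; jaws beyond the well up to 54 above this point. Seated, the crank's origin is here, slot along the bar with 10 mm free each side; from square it turns 25 degrees before it drives the bar.
- drive (a joint): Turn of the drive, rad: 0 clamp open, grows clockwise seen from above, hard stop at 0.9 (a jaw slides out and closes on the connector). Starts between 0 and 0.1; 0.12 N m turns it, it stays where left. From square on the bar the crank must turn about 1.35 rad clockwise to reach the stop (slack, then travel).

How it is judged:
By the outcome, as a careful person would: the job done as asked, in the order asked, and still so for the second after the job is handed in, with the robot touching nothing.
It also fails if it takes over 45 s, if anything falls off the work surface, if the arm or the gripper's body presses on something with over 40 N, if the wrist force passes 120 N, or if a joint passes its speed limit or range.

## Working session

There is one attempt and no reset: what is moved stays moved. The work goes in short steps, Python scripts to look and compute and a tool call to move; the robot and the scene stay as the last step left them, time stands still between calls to the robot, and variables do not carry over. Pictures are saved under pics/ and viewed, about 8 in all and at most 12, crops included, and the job is handed in when it is done.

Besides the shell and the picture viewer there is one more tool, called after ">>>" as name(argument=value, ...), one argument or row to a line, values as JSON. step_arm: Moves the arm, as the interface text tells. Scaled input: -1 to 1 covers 0.04 m each way for a shift and 0.08 rad each way for a turn. Its arguments: {"type":"object","properties":{"steps":{"type":"array"},"squeeze":{"type":"number"}},"required":["steps"]}

```bash
mkdir -p pics
cat > h.py <<'E'
import numpy as np, cv2
from rig import env, cams, order
def grab(n):
    i=cams.camera_info(n); p,d=cams.get_image(n); return p,d,i
def save(p,f): cv2.imwrite('pics/'+f,cv2.cvtColor(p,cv2.COLOR_RGB2BGR))
def cloud(d,i):
    v,u=np.mgrid[:d.shape[0],:d.shape[1]]
    c=np.stack([(u-i['cx'])/i['fx']*d,(v-i['cy'])/i['fy']*d,d],-1)
    E=np.array(i['extrinsics']); return c@E[:3,:3].T+E[:3,3]
E
python3 - <<'E'
from h import *
for n in('top','side'):
    p,d,i=grab(n); save(p,n+'1.png'); np.savez(n+'1.npz',p=p,d=d,w=cloud(d,i)); print(n,i['fx'],np.round(i['extrinsics'],3).tolist())
s=env.observe();print(s['time_s'],s['position'],np.round(s['tool_rot'],3).tolist(),s['grip_width'])
E
```

```text
top 540.0448249512193 [[-0.095, -0.974, 0.206, 0.355], [-0.996, 0.094, -0.014, -0.056], [-0.005, -0.206, -0.979, 0.889], [0.0, 0.0, 0.0, 1.0]]
side 434.64949227158 [[0.964, -0.2, 0.176, 0.355], [-0.266, -0.696, 0.667, -0.662], [-0.011, -0.69, -0.724, 0.695], [0.0, 0.0, 0.0, 1.0]]
0.1 [ 0.16660339 -0.52391733  0.24980171] [[0.303, -0.953, -0.0], [-0.953, -0.303, 0.001], [-0.001, -0.0, -1.0]] 0.08558380200879559
```

View pics/top1.png

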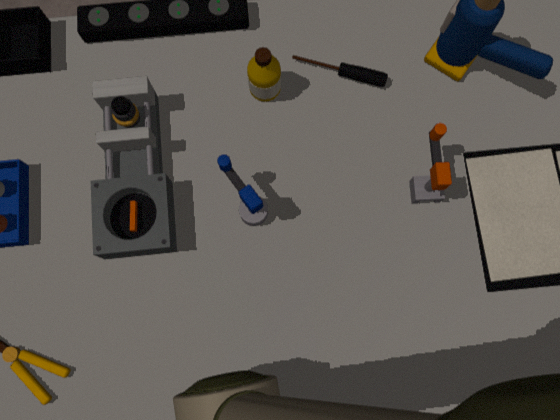

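View pics/side1.png

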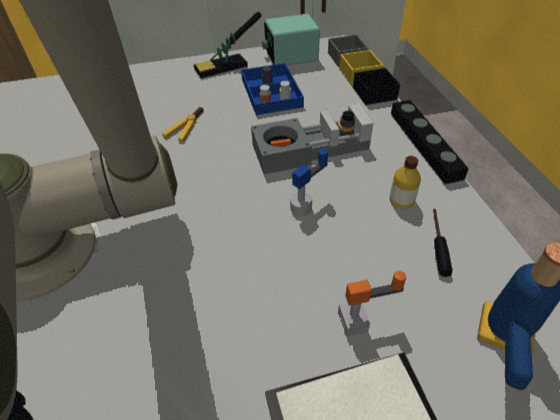

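The top view shows the orange crank's grip block at about (440,176) with its knob at (438,131). The well is at (133,214) with the bar in it, and the blue crank is at (250,197). Next I'll measure them.

Run:
```python
from h import *
for n,bx in(('top',{'crank':(405,115,460,210),'bar':(100,180,170,250)}),('side',{'crank':(335,265,410,335),'bar':(255,115,310,160)})):
    z=np.load(n+'1.npz');p=z['p'];w=z['w'];d=z['d']
    hsv=cv2.cvtColor(p,cv2.COLOR_RGB2HSV)
    m=(hsv[...,0]<14)&(hsv[...,1]>150)&(hsv[...,2]>60)&(d>0)
    for k,(a,b,c,e) in bx.items():
        mm=np.zeros_like(m);mm[b:e,a:c]=m[b:e,a:c]
        P=w[mm];print(n,k,len(P),'z',np.round(np.percentile(P[:,2],[2,50,98]),3))
        if k=='crank':
            nl,L=cv2.connectedComponents(mm.astype(np.uint8))
            for j in range(1,nl):
                Q=w[L==j]
                if len(Q)<30: continue
                t=Q[Q[:,2]>np.percentile(Q[:,2],95)-.004]
                r=cv2.minAreaRect((t[:,:2]*1000).astype(np.float32))
                print('  comp',len(Q),np.round(t.mean(0),4),'rect',np.round(r[0],1),np.round(r[1],1),r[2])
        else:
            t=P[P[:,2]>np.percentile(P[:,2],95)-.004]
            r=cv2.minAreaRect((t[:,:2]*1000).astype(np.float32));print('  ',len(t),np.round(t.mean(0),4),r)
    if n=='top':
        # rim: top surface z~.058, fit circle to hole
        R=w[170:262,85:180];h=((R[...,2]<.05)).astype(np.uint8)
        nl,L,st,ce=cv2.connectedComponentsWithStats(h)
        j=L[44,48];print('hole',st[j],ce[j]+[85,170])
        c,_=cv2.findContours((L==j).astype(np.uint8),0,2)
        e=cv2.dilate((L==j).astype(np.uint8),np.ones((3,3)))-(L==j)
        Q=R[(e>0)&(abs(R[...,2]-.058)<.006)]
        A=np.c_[2*Q[:,:2],np.ones(len(Q))];s=np.linalg.lstsq(A,(Q[:,:2]**2).sum(1),rcond=None)[0]
        print('rim',len(Q),s[:2],np.sqrt(s[2]+s[0]**2+s[1]**2),Q[:,2].mean())
    # foot
    a,b,c,e=(405,170,460,205) if n=='top' else (335,300,372,335)
    F=w[b:e,a:c].reshape(-1,3);F=F[(F[:,2]>.026)&(F[:,2]<.034)]
    r=cv2.minAreaRect((F[:,:2]*1000).astype(np.float32));print('foot',len(F),np.round(F.mean(0),4),r)
```

```text
top crank 706 z [0.083 0.112 0.124]
  comp 198 [ 0.6261 -0.322   0.1224] rect [ 625.9 -322.3] [18.  16.4] 72.76004791259766
  comp 508 [ 0.5595 -0.3191  0.1132] rect [ 559.4 -318.7] [22.5 34.5] 85.48307037353516
top bar 180 z [0.028 0.041 0.045]
   111 [0.5573 0.1642 0.0421] ((556.40478515625, 163.88084411621094), (8.394941329956055, 46.227359771728516), 87.68132781982422)
hole [  20   18   52   51 2037] [130.23318606 213.40255277]
rim 184 [0.55634662 0.1635753 ] 0.04231767581495236 0.0566856423558368
foot 473 [ 0.5569 -0.3137  0.0302] ((560.086181640625, -319.5585021972656), (48.99471664428711, 40.807647705078125), 86.85604858398438)
side crank 688 z [0.083 0.112 0.123]
  comp 204 [ 0.6232 -0.3245  0.1219] rect [ 623.9 -324.7] [15.9 17.2] 20.349567413330078
  comp 484 [ 0.5565 -0.3214  0.113 ] rect [ 556.5 -321.4] [34.4 21.3] 1.8212971687316895
side bar 125 z [0.027 0.039 0.044]
   58 [0.5547 0.1633 0.0418] ((554.2413330078125, 164.04638671875), (12.332133293151855, 47.40029525756836), 85.34137725830078)
foot 457 [ 0.5552 -0.3248  0.0302] ((557.56982421875, -319.83892822265625), (49.6442756652832, 40.71660614013672), 86.78465270996094)
```

>>> step_arm(
  steps=[
    {"xyz":[-0.16,-0.905,0],"turn":[0,0,0],"gripper":1},
    {"xyz":[-0.16,-0.905,0],"turn":[0,0,0],"gripper":1},
    {"xyz":[-0.16,-0.905,0],"turn":[0,0,0],"gripper":1},
    {"xyz":[-0.16,-0.905,0],"turn":[0,0,0],"gripper":1},
    {"xyz":[-0.16,-0.905,0],"turn":[0,0,0],"gripper":1},
    {"xyz":[-0.16,-0.905,0],"turn":[0,0,0],"gripper":1},
    {"xyz":[-0.16,-0.905,0],"turn":[0,0,0],"gripper":1},
    {"xyz":[-0.16,-0.905,0],"turn":[0,0,0],"gripper":1},
    {"xyz":[-0.16,-0.905,0],"turn":[0,0,0],"gripper":1},
    {"xyz":[-0.16,-0.905,0],"turn":[0,0,0],"gripper":1},
    {"xyz":[-0.16,-0.905,0],"turn":[0,0,0],"gripper":1},
    {"xyz":[-0.16,-0.905,0],"turn":[0,0,0],"gripper":1},
    {"xyz":[0,0,0],"turn":[0,0,-1],"gripper":1},
    {"xyz":[0,0,0],"turn":[0,0,-1],"gripper":1},
    {"xyz":[0,0,0],"turn":[0,0,-1],"gripper":1},
    {"xyz":[0,0,0],"turn":[0,0,-1],"gripper":1},
    {"xyz":[0,0,0],"turn":[0,0,-1],"gripper":1},
    {"xyz":[0,0,0],"turn":[0,0,-1],"gripper":1},
    {"xyz":[0,0,0],"turn":[0,0,-1],"gripper":1},
    {"xyz":[0,0,0],"turn":[0,0,-1],"gripper":1},
  ],
)

```text
time_s: 1.77
position: [0.5572, -0.3193, 0.2498]
tool_rot: [[0.814, -0.58, -0.001], [-0.58, -0.814, 0.001], [-0.001, -0.0, -1.0]]
ft_force: [0.1, 1.0, -0.1]
grip_width: 0.0856
```

>>> step_arm(
  steps=[
    {"xyz":[0,0,0],"turn":[0,0,-1],"gripper":1},
    {"xyz":[0,0,0],"turn":[0,0,-1],"gripper":1},
    {"xyz":[0,0,0],"turn":[0,0,-1],"gripper":1},
    {"xyz":[0,0,0],"turn":[0,0,-1],"gripper":1},
    {"xyz":[0,0,0],"turn":[0,0,-1],"gripper":1},
    {"xyz":[0,0,0],"turn":[0,0,-1],"gripper":1},
    {"xyz":[0,0,0],"turn":[0,0,-1],"gripper":1},
    {"xyz":[0,0,0],"turn":[0,0,-1],"gripper":1},
    {"xyz":[0,0,0],"turn":[0,0,-1],"gripper":1},
    {"xyz":[0,0,0],"turn":[0,0,-1],"gripper":1},
    {"xyz":[0,0,0],"turn":[0,0,-1],"gripper":1},
    {"xyz":[0,0,0],"turn":[0,0,-1],"gripper":1},
    {"xyz":[0,0,0],"turn":[0,0,-1],"gripper":1},
    {"xyz":[0,0,0],"turn":[0,0,-1],"gripper":1},
    {"xyz":[0,0,0],"turn":[0,0,-1],"gripper":1},
    {"xyz":[0,0,0],"turn":[0,0,-1],"gripper":1},
    {"xyz":[0,0,0],"turn":[0,0,-1],"gripper":1},
    {"xyz":[0,0,0],"turn":[0,0,-1],"gripper":1},
    {"xyz":[0,0,0],"turn":[0,0,-1],"gripper":1},
    {"xyz":[0,0,0],"turn":[0,0,-1],"gripper":1},
  ],
)

```text
time_s: 3.43
position: [0.5572, -0.3193, 0.2498]
tool_rot: [[0.556, 0.831, -0.001], [0.831, -0.556, 0.001], [0.0, -0.001, -1.0]]
ft_force: [0.1, 0.1, 0.2]
grip_width: 0.0857
```

>>> step_arm(
  steps=[
    {"xyz":[0,0,0],"turn":[0,0,-1],"gripper":1},
    {"xyz":[0,0,0],"turn":[0,0,-1],"gripper":1},
    {"xyz":[0,0,0],"turn":[0,0,-1],"gripper":1},
    {"xyz":[0,0,0],"turn":[0,0,-1],"gripper":1},
    {"xyz":[0,0,0],"turn":[0,0,-1],"gripper":1},
    {"xyz":[0,0,0],"turn":[0,0,-1],"gripper":1},
    {"xyz":[0,0,0],"turn":[0,0,-0.8],"gripper":1},
    {"xyz":[0,0,0],"turn":[0,0,0],"gripper":1},
  ],
)

```text
time_s: 4.1
position: [0.5573, -0.3193, 0.2499]
tool_rot: [[0.048, 0.999, -0.001], [0.999, -0.048, 0.001], [0.001, -0.001, -1.0]]
ft_force: [-0.3, -0.6, -1.0]
grip_width: 0.0854
```

```bash
cat >> h.py <<'E'
def st(x=None,y=None,z=None,yaw=None):
    s=env.observe();R=np.array(s['tool_rot']);p=np.array(s['position'])
    print('t',round(s['time_s'],2),'p',np.round(p,4),'yaw',np.round(np.degrees(np.arctan2(R[1,0],R[0,0])),2),'tz',np.round(R[:,2],3),'F',np.round(s['ft_force'],1),'T',np.round(s['wrist_torque'],2),'w',round(s['grip_width'],4),'q',np.round(s['q'],1))
    if x is not None: print('tool shift units',np.round(R.T@(np.array([x,y,z])-p)/.04,3))
E
python3 -c "
from h import *
st(.5583,-.3199,.097)"
```

```text
t 4.1 p [ 0.5573 -0.3193  0.2499] yaw 87.27 tz [-0.001  0.001 -1.   ] F [-0.3 -0.6 -1. ] T [-0.05  0.08 -0.02] w 0.0854 q [ -40.4   31.4   58.1    0.    90.5 -127.6]
tool shift units [-0.017  0.03   3.822]
```

>>> step_arm(
  steps=[
    {"xyz":[-0.02,0.03,0.8],"turn":[0,0,0],"gripper":1},
    {"xyz":[0,0,0.8],"turn":[0,0,0],"gripper":1},
    {"xyz":[0,0,0.8],"turn":[0,0,0],"gripper":1},
    {"xyz":[0,0,0.7],"turn":[0,0,0],"gripper":1},
    {"xyz":[0,0,0.45],"turn":[0,0,0],"gripper":1},
    {"xyz":[0,0,0.27],"turn":[0,0,0],"gripper":1},
    {"xyz":[0,0,0],"turn":[0,0,0],"gripper":0.3},
    {"xyz":[0,0,0],"turn":[0,0,0],"gripper":-0.2},
    {"xyz":[0,0,0],"turn":[0,0,0],"gripper":-0.6},
    {"xyz":[0,0,0],"turn":[0,0,0],"gripper":-1},
    {"xyz":[0,0,0],"turn":[0,0,0],"gripper":-1},
    {"xyz":[0,0,0],"turn":[0,0,0],"gripper":-1},
    {"xyz":[0,0,0],"turn":[0,0,0],"gripper":-1},
    {"xyz":[0,0,0],"turn":[0,0,0],"gripper":-1},
  ],
  squeeze=60,
)

```text
time_s: 5.27
position: [0.5588, -0.3203, 0.0987]
tool_rot: [[0.05, 0.999, 0.001], [0.999, -0.05, -0.001], [-0.001, 0.001, -1.0]]
ft_force: [-0.5, 1.4, 5.3]
grip_width: 0.0212
```

```bash
python3 -c "
from h import *
st(.5555,.1637,.25)
p,d,i=grab('side');save(cv2.resize(p[200:380,240:480],None,fx=3,fy=3),'side2.png')"
```

```text
t 5.27 p [ 0.5588 -0.3203  0.0987] yaw 87.15 tz [ 0.001 -0.001 -1.   ] F [-0.5  1.4  5.3] T [ 0.2   0.1  -0.02] w 0.0212 q [ -40.3   38.6   70.5    0.    70.7 -127.5]
tool shift units [12.077 -0.679 -3.795]
```

View pics/side2.png

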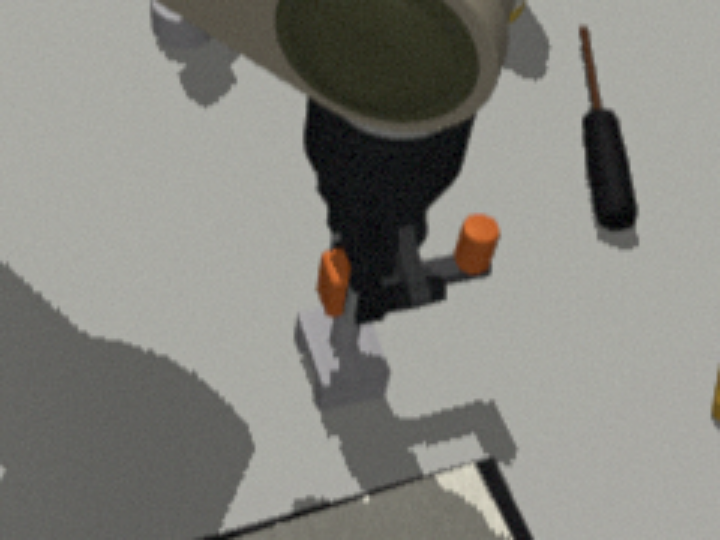

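The crank is gripped at 21 mm opening, knob free at (478,245) in the crop. I'll lift it well over the blue crank and carry it across.

>>> step_arm(
  steps=[
    {"xyz":[0,0,-0.3],"turn":[0,0,0],"gripper":-1},
    {"xyz":[0,0,-0.6],"turn":[0,0,0],"gripper":-1},
    {"xyz":[0,0,-0.8],"turn":[0,0,0],"gripper":-1},
    {"xyz":[0,0,-0.9],"turn":[0,0,0],"gripper":-1},
    {"xyz":[0,0,-0.8],"turn":[0,0,0],"gripper":-1},
    {"xyz":[0,0,-0.6],"turn":[0,0,0],"gripper":-1},
    {"xyz":[0.4,-0.02,0],"turn":[0,0,0],"gripper":-1},
    {"xyz":[0.7,-0.04,0],"turn":[0,0,0],"gripper":-1},
    {"xyz":[0.9,-0.05,0],"turn":[0,0,0],"gripper":-1},
    {"xyz":[0.9,-0.05,0],"turn":[0,0,0],"gripper":-1},
    {"xyz":[0.9,-0.05,0],"turn":[0,0,0],"gripper":-1},
    {"xyz":[0.9,-0.05,0],"turn":[0,0,0],"gripper":-1},
    {"xyz":[0.9,-0.05,0],"turn":[0,0,0],"gripper":-1},
    {"xyz":[0.9,-0.05,0],"turn":[0,0,0],"gripper":-1},
    {"xyz":[0.9,-0.05,0],"turn":[0,0,0],"gripper":-1},
    {"xyz":[0.9,-0.05,0],"turn":[0,0,0],"gripper":-1},
    {"xyz":[0.9,-0.05,0],"turn":[0,0,0],"gripper":-1},
    {"xyz":[0.9,-0.05,0],"turn":[0,0,0],"gripper":-1},
    {"xyz":[0.9,-0.05,0],"turn":[0,0,0],"gripper":-1},
    {"xyz":[0.7,-0.04,0],"turn":[0,0,0],"gripper":-1},
  ],
)

```text
time_s: 6.98
position: [0.555, 0.1511, 0.2571]
tool_rot: [[0.049, 0.999, -0.001], [0.999, -0.049, 0.0], [0.0, -0.001, -1.0]]
ft_force: [0.4, 0.2, -4.0]
grip_width: 0.021
```

>>> step_arm(
  steps=[
    {"xyz":[0.38,-0.02,0],"turn":[0,0,0],"gripper":-1},
    {"xyz":[0,0,0],"turn":[0,0,0],"gripper":-1},
    {"xyz":[0,0,0],"turn":[0,0,0],"gripper":-1},
  ],
)

```text
time_s: 7.23
position: [0.5554, 0.1642, 0.257]
tool_rot: [[0.048, 0.999, -0.001], [0.999, -0.048, -0.0], [-0.001, -0.001, -1.0]]
ft_force: [-0.5, -0.7, -4.2]
grip_width: 0.0212
```

```bash
python3 -c "
from h import *
st(.5557,.1639,.135)
p,d,i=grab('side');save(cv2.resize(p[30:240,180:460],None,fx=2.8,fy=2.8),'side3.png')
p,d,i=grab('wrist');save(p,'wrist3.png')"
```

```text
t 7.23 p [0.5554 0.1642 0.257 ] yaw 87.23 tz [-0.001 -0.    -1.   ] F [-0.5 -0.7 -4.2] T [-0.1   0.03 -0.  ] w 0.0212 q [  4.8  24.6  68.8  -0.   86.7 -82.5]
tool shift units [-0.006  0.011  3.049]
```

View pics/side3.png

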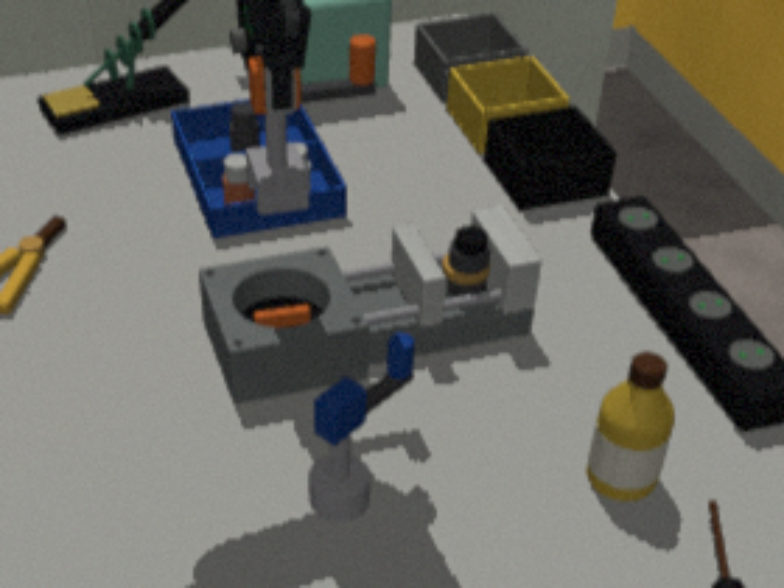

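View pics/wrist3.png

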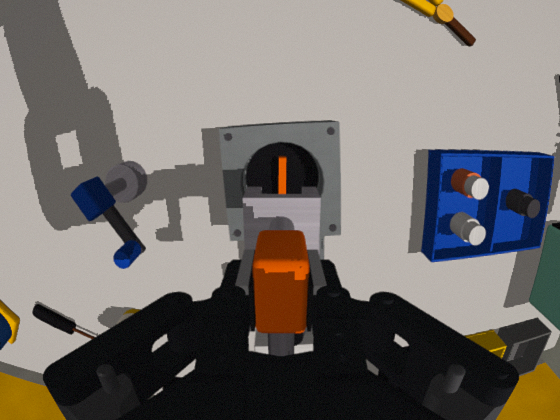

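The side and wrist views show the crank hanging upright over the well, with its slot in line with the bar (wrist pixel 282,175). I'll lower it now.

>>> step_arm(
  steps=[
    {"xyz":[0,0.01,0.5],"turn":[0,0,0],"gripper":-1},
    {"xyz":[0,0,0.7],"turn":[0,0,0],"gripper":-1},
    {"xyz":[0,0,0.6],"turn":[0,0,0],"gripper":-1},
    {"xyz":[0,0,0.4],"turn":[0,0,0],"gripper":-1},
    {"xyz":[0,0,0.3],"turn":[0,0,0],"gripper":-1},
    {"xyz":[0,0,0.2],"turn":[0,0,0],"gripper":-1},
    {"xyz":[0,0,0.15],"turn":[0,0,0],"gripper":-1},
    {"xyz":[0,0,0.1],"turn":[0,0,0],"gripper":-1},
    {"xyz":[0,0,0.1],"turn":[0,0,0],"gripper":-1},
    {"xyz":[0,0,0],"turn":[0,0,0],"gripper":-1},
  ],
)

```text
time_s: 8.17
position: [0.5561, 0.1635, 0.1353]
tool_rot: [[0.05, 0.999, -0.0], [0.999, -0.05, -0.0], [-0.0, -0.0, -1.0]]
ft_force: [-0.3, 0.8, -4.1]
grip_width: 0.0213
```

No contact, and the foot is already below the bar top (foot bottom about 0.037 m). I'll ease it down to the floor.

>>> step_arm(
  steps=[
    {"xyz":[0,0,0.06],"turn":[0,0,0],"gripper":-1},
    {"xyz":[0,0,0.06],"turn":[0,0,0],"gripper":-1},
    {"xyz":[0,0,0.05],"turn":[0,0,0],"gripper":-1},
    {"xyz":[0,0,0.02],"turn":[0,0,0],"gripper":-1},
    {"xyz":[0,0,0],"turn":[0,0,0],"gripper":-1},
  ],
)

```text
time_s: 8.58
position: [0.5561, 0.1637, 0.1278]
tool_rot: [[0.05, 0.999, -0.0], [0.999, -0.05, -0.0], [-0.0, -0.0, -1.0]]
ft_force: [0.3, -0.5, -4.2]
grip_width: 0.0213
```

>>> step_arm(
  steps=[
    {"xyz":[0,0,0.015],"turn":[0,0,0.5],"gripper":-1},
    {"xyz":[0,0,0],"turn":[0,0,0.8],"gripper":-1},
    {"xyz":[0,0,0],"turn":[0,0,0.8],"gripper":-1},
    {"xyz":[0,0,0],"turn":[0,0,0.8],"gripper":-1},
    {"xyz":[0,0,0],"turn":[0,0,0.8],"gripper":-1},
    {"xyz":[0,0,0],"turn":[0,0,0.8],"gripper":-1},
    {"xyz":[0,0,0],"turn":[0,0,0.8],"gripper":-1},
    {"xyz":[0,0,0],"turn":[0,0,0.8],"gripper":-1},
    {"xyz":[0,0,0],"turn":[0,0,0.8],"gripper":-1},
    {"xyz":[0,0,0],"turn":[0,0,0.8],"gripper":-1},
    {"xyz":[0,0,0],"turn":[0,0,0.8],"gripper":-1},
    {"xyz":[0,0,0],"turn":[0,0,0.8],"gripper":-1},
    {"xyz":[0,0,0],"turn":[0,0,0.8],"gripper":-1},
    {"xyz":[0,0,0],"turn":[0,0,0.8],"gripper":-1},
    {"xyz":[0,0,0],"turn":[0,0,0.8],"gripper":-1},
  ],
)

```text
time_s: 9.83
position: [0.5557, 0.163, 0.1274]
tool_rot: [[0.835, 0.55, -0.001], [0.55, -0.835, -0.002], [-0.002, 0.001, -1.0]]
ft_force: [-2.7, -4.6, -1.5]
grip_width: 0.0213
```

```bash
python3 -c "
from h import *
st(.5561,.1637,.127)
p,d,i=grab('side');save(cv2.resize(p[30:240,180:460],None,fx=2.8,fy=2.8),'side4.png')"
```

```text
t 9.83 p [0.5557 0.163  0.1274] yaw 33.36 tz [-0.001 -0.002 -1.   ] F [-2.7 -4.6 -1.5] T [-0.98  0.66  0.21] w 0.0213 q [  4.7  31.2  80.1  -0.1  68.8 -28.6]
tool shift units [ 0.018 -0.01   0.01 ]
```

View pics/side4.png

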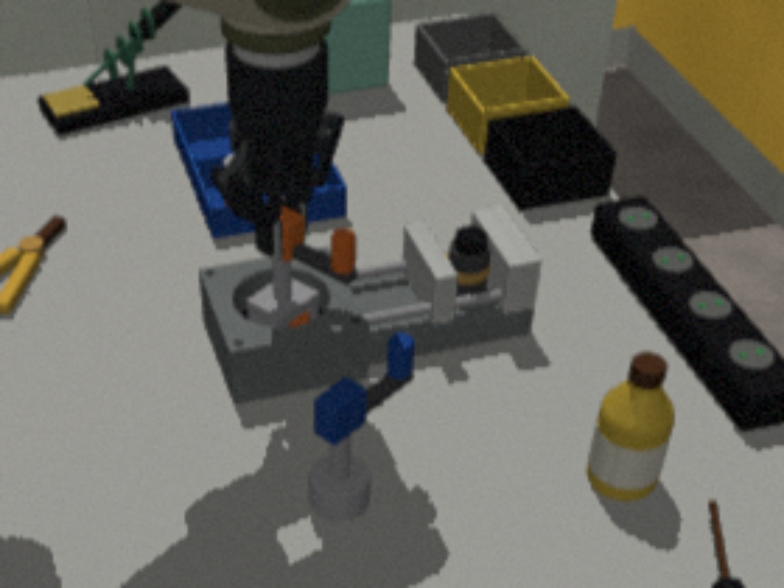

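The crank has turned 54°, and the jaw has started sliding right (left jaw at about x=425 in the crop). Torque is low, so I'll continue to the stop.

>>> step_arm(
  steps=[
    {"xyz":[0,0,0],"turn":[0,0,0.5],"gripper":-1},
    {"xyz":[0,0,0],"turn":[0,0,0.6],"gripper":-1},
    {"xyz":[0,0,0],"turn":[0,0,0.6],"gripper":-1},
    {"xyz":[0,0,0],"turn":[0,0,0.6],"gripper":-1},
    {"xyz":[0,0,0],"turn":[0,0,0.6],"gripper":-1},
    {"xyz":[0,0,0],"turn":[0,0,0.6],"gripper":-1},
    {"xyz":[0,0,0],"turn":[0,0,0.6],"gripper":-1},
    {"xyz":[0,0,0],"turn":[0,0,0.5],"gripper":-1},
  ],
  squeeze=90,
)

```text
time_s: 10.55
position: [0.5552, 0.1629, 0.1271]
tool_rot: [[0.977, 0.215, -0.003], [0.215, -0.977, -0.002], [-0.004, 0.001, -1.0]]
ft_force: [-4.5, -3.9, -2.4]
grip_width: 0.0207
```

```bash
python3 -c "
from h import *
st(.5561,.1637,.127)"
```

```text
t 10.55 p [0.5552 0.1629 0.1271] yaw 12.41 tz [-0.003 -0.002 -1.   ] F [-4.5 -3.9 -2.4] T [-1.16  1.05  0.14] w 0.0207 q [ 4.7 31.2 80.2 -0.1 68.8 -7.7]
tool shift units [ 0.027 -0.014  0.001]
```

>>> step_arm(
  steps=[
    {"xyz":[0,0,0],"turn":[0,0,0.3],"gripper":-1},
    {"xyz":[0,0,0],"turn":[0,0,0.3],"gripper":-1},
    {"xyz":[0,0,0],"turn":[0,0,0.3],"gripper":-1},
  ],
)

```text
time_s: 10.8
position: [0.555, 0.1628, 0.1271]
tool_rot: [[0.989, 0.148, -0.003], [0.148, -0.989, -0.003], [-0.004, 0.002, -1.0]]
ft_force: [-4.1, -5.4, -1.0]
grip_width: 0.0207
```

```bash
python3 -c "
from h import *
st(.5561,.1637,.127)"
```

```text
t 10.8 p [0.555  0.1628 0.1271] yaw 8.49 tz [-0.003 -0.003 -1.   ] F [-4.1 -5.4 -1. ] T [-1.3   1.19  1.72] w 0.0207 q [ 4.7 31.2 80.2 -0.2 68.8 -3.7]
tool shift units [ 0.03  -0.018  0.002]
```

Torque jumped from 0.14 to 1.72 N m at 78.7° turned, so it's against the stop. Releasing and retreating.

>>> step_arm(
  steps=[
    {"xyz":[0,0,0],"turn":[0,0,0],"gripper":-0.3},
    {"xyz":[0,0,0],"turn":[0,0,0],"gripper":0},
    {"xyz":[0,0,0],"turn":[0,0,0],"gripper":0.5},
    {"xyz":[0,0,0],"turn":[0,0,0],"gripper":1},
    {"xyz":[0,0,0],"turn":[0,0,0],"gripper":1},
    {"xyz":[0,0,0],"turn":[0,0,0],"gripper":1},
    {"xyz":[0,0,-0.3],"turn":[0,0,0],"gripper":1},
    {"xyz":[0,0,-0.6],"turn":[0,0,0],"gripper":1},
    {"xyz":[0,0,-0.8],"turn":[0,0,0],"gripper":1},
    {"xyz":[0,0,-0.8],"turn":[0,0,0],"gripper":1},
    {"xyz":[0,0,-0.8],"turn":[0,0,0],"gripper":1},
    {"xyz":[0,0,-0.3],"turn":[0,0,0],"gripper":1},
    {"xyz":[0,0,0],"turn":[0,0,0],"gripper":1},
  ],
)

```text
time_s: 11.88
position: [0.5571, 0.1639, 0.2749]
tool_rot: [[0.989, 0.145, 0.007], [0.145, -0.989, 0.001], [0.007, 0.0, -1.0]]
ft_force: [-0.4, 0.8, -1.1]
grip_width: 0.0853
```

```bash
python3 -c "
from h import *
st()
p,d,i=grab('side');save(cv2.resize(p[30:240,180:460],None,fx=2.8,fy=2.8),'side5.png')
w=cloud(d,i);hsv=cv2.cvtColor(p,cv2.COLOR_RGB2HSV)
m=(hsv[...,0]<14)&(hsv[...,1]>150)&(hsv[...,2]>60)&(d>0)
m&=(abs(w[...,0]-.556)<.1)&(abs(w[...,1]-.15)<.1)&(w[...,2]>.09)&(w[...,2]<.18)
n,L=cv2.connectedComponents(m.astype(np.uint8))
for j in range(1,n):
  Q=w[L==j]
  if len(Q)<25: continue
  t=Q[Q[:,2]>np.percentile(Q[:,2],95)-.004];print(len(Q),np.round(t.mean(0),4),np.percentile(Q[:,2],97),cv2.minAreaRect((t[:,:2]*1000).astype(np.float32)))
p,d,i=grab('wrist');save(p,'wrist5.png')"
```

```text
t 11.88 p [0.5571 0.1639 0.2749] yaw 8.33 tz [ 0.007  0.001 -1.   ] F [-0.4  0.8 -1.1] T [0.01 0.04 0.01] w 0.0853 q [ 4.7 23.9 66.9  0.  88.8 -3.6]
209 [0.5537 0.1598 0.1406] 0.1421861893010819 ((554.5765991210938, 161.3555908203125), (21.507474899291992, 36.17957305908203), 12.57808780670166)
125 [0.5676 0.0936 0.1495] 0.1511688541979477 ((567.4906005859375, 94.48080444335938), (14.69764518737793, 14.522283554077148), 5.8465728759765625)
```

View pics/side5.png

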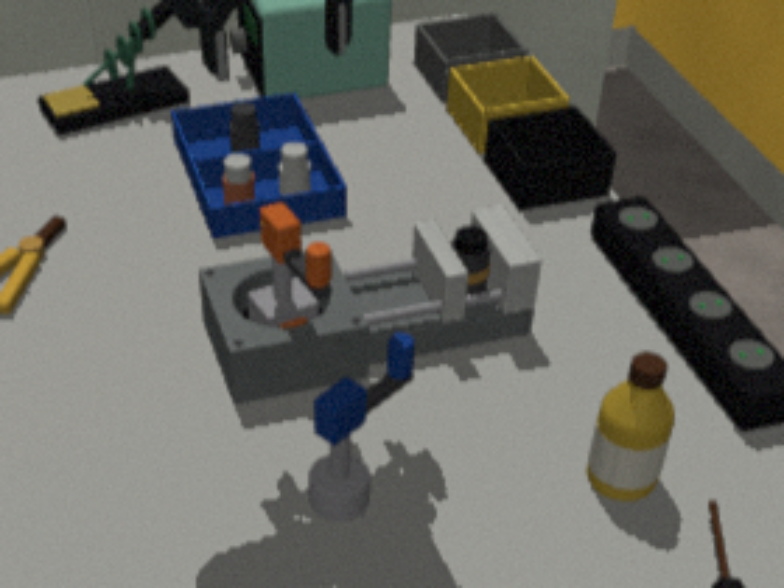

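View pics/wrist5.png

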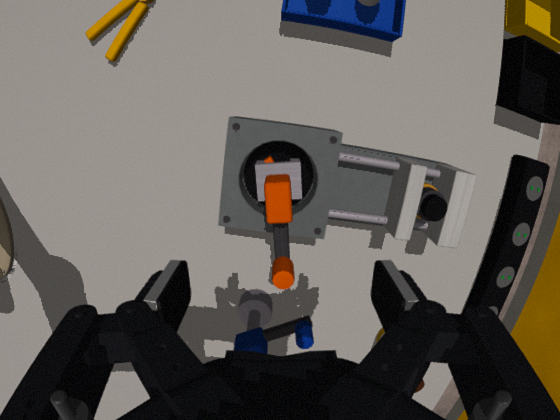

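The side view shows the crank standing upright in the well with the jaw up against the connector. The wrist view shows its foot inside the well at (278,180). The grip-block top is at z=0.141 m, which matches 28+113 mm, so it is seated. The blue crank hasn't moved. Handing in.

```bash
python3 -c "
from h import *
st(); print(order.close_job())"
```

```text
t 11.98 p [0.556  0.1637 0.2708] yaw 8.32 tz [-0.  0. -1.] F [-1.5 -0.1 -0.6] T [0.02 0.08 0.03] w 0.0852 q [ 4.7 24.1 67.2  0.  88.7 -3.6]
the job is handed in; nothing more can be done
None
```

I put the orange crank in the well over the drive bar and turned it clockwise to the stop. I then let go and handed the job in at 12.0 s. The report gave no verdict.

- **Stop:** the wrist torque jumped from 0.14 to 1.72 N m after about 79° of tool turn, where about 77° was expected. In the last picture the jaw looks closed on the connector.
- **Seated:** the crank stands upright with the top of its grip block at 0.141 m, as it should be when fully down. The gripper was open and well clear above it. The blue crank was not touched.
- **Disagreement:** the last camera check puts the crank's own turn at about 75°, some 3–4° less than the tool turned. I put that down to slip or give in the grip at the stop. The bar is mostly hidden under the foot, so I did not measure its angle directly.

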